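Index the sample stage and hold the mirror flap at its balance point

TASK

Set up the optics demonstration: slide the stage carrier, which has a knob for this, so that the round dot stands under the pointer's tip, pause there a second, then bring the cross under the tip and leave it there. Then take the mirror flap by its tab, swing it up gently until it stands upright at its balance point, and finish while still gripping it there, steady; do not let it drop or go over to the far side, and leave the lens, pebble and board eraser alone.

Things in the scene. Friction and masses are not known exactly. Their poses are not given: they have to be found in the camera images.
- pointer_tip (a point): tip of the fixed pointer of the x-y stage: a thin dark steel rod that comes level (85 mm high) from a post at the stage's far end and bends down to the tip, 53.5 mm above the table, 7 mm above the carrier plate. Axes are the stage's: x along the upper slide, y along the lower slide, z up; the stage (dark base 260 x 220 mm) is fixed to the table, turned at most 0.35 rad. Post top 87 mm high; the stage stands left or right of the middle.
- stage_knob (a point): grip point of the black upright knob on the carrier: a cylinder 24 mm across, from the carrier plate (46 mm above the table) up to 86 mm; this point is on its axis, 68 mm above the table. The carrier (white plate 140 x 130 mm) runs on slides in the stage's x and y, never turns, needs about 1.5 N along each slide and stays where it is left. Axes as the stage's.
- dot_mark (a point): centre of the round black dot, 12 mm across, on the carrier plate's top; 60 mm in x and 30 mm in y from the knob's axis (stage axes)
- cross_mark (a point): centre of the black diagonal cross (two bars 20 x 4 mm) on the carrier plate's top; 95 mm in x and -18 mm in y from the knob's axis (stage axes)
- slide_x (a joint): carrier position along the stage's x, m, -0.045 to 0.045 (end stops)
- slide_y (a joint): carrier position along the stage's y, m, -0.045 to 0.045 (end stops)
- flap_hinge (a point): middle of the hinge axis of the mirror flap, 70 mm above the table, on a fixed stand (dark base 170 x 190 mm, two cheeks up to 84 mm high at 83 mm either side). Axes are the stand's: y along the hinge axis, z up, -x the side on which the flap lies at the start (towards the robot); turned at most 0.35 rad.
- flap_tab (a point): grip point on the flap's tab: a plain metal tongue 20 mm wide (along the hinge), 12 mm thick, that sticks out 46 mm past the middle of the flap's free edge; this point is on its centre line, 134 mm from the hinge axis and 34 mm beyond the frame's edge (12 mm short of the tab's end). Axes turn with the flap: -x from hinge to tab, y along the hinge, z normal to the mirror. The tab can be pinched from above across its 20 mm and turns between the fingers.
- flap_mid (a point): middle of the mirror of the flap (black frame 140 x 100 mm, 12 mm thick, 0.2 to 0.3 kg), 53 mm from the hinge axis; axes as the flap_tab's
- flap (a joint): flap angle, rad: 0 lying level towards the robot (start), 1.571 upright = balance point, 3.14 lying over on the far side. It turns almost freely and falls to the nearer side if let go off balance; about 1 N at the tab lifts it.
- lens: bystander: lens in a black round holder on a foot, 94 mm tall, 56 mm wide; origin under its foot's centre
- pebble: bystander: pale round pebble, 54 mm across, 23 mm high; origin under its centre
- eraser: bystander: wooden board eraser 50 x 110 x 30 mm high; origin under its centre

How it is judged (in metres and radians):
On the way, in this order (a step that is already met when the one before it is completed fails the run):
1. the round dot is under the pointer's tip (horizontal distance between dot_mark and pointer_tip below 0.004 m), for 0.5 s.
2. the cross is under the pointer's tip (horizontal distance between cross_mark and pointer_tip below 0.004 m), for 0.3 s.
3. the flap stands at its balance point, gripped, the cross still under the tip (value of joint flap between 1.4808 and 1.6608 rad and horizontal distance between cross_mark and pointer_tip below 0.004 m and contact force between the fingers and flap above 1 N), for 0.3 s.
At the end, for the whole second after the job is handed in: The flap is gripped at its tab by the fingers (contact force over 1 N) and stands still within 0.09 rad (5 degrees) of upright; the cross is within 4 mm of the pointer's tip seen from above, and the carrier is no longer touched (all of step 3 and velocity of joint flap between -0.1 and 0.1 rad/s and contact force between the arm and slide_x below 0.1 N and distance between the grasp point and flap_tab below 0.05 m); the arm keeps its last pose, push and grip.
It fails at once if the flap goes over to the far side (value of joint flap above 2 rad).
It fails at once if the flap drops or is slammed (velocity of joint flap below -3 rad/s or velocity of joint flap above 3 rad/s).
It fails at once if the lens, pebble or eraser is disturbed (distance of any of lens, pebble, eraser from where it was at the start of the episode above 0.02 m).
It also fails if it takes over 61 s, if anything falls off the work surface, if the arm or the gripper's body presses on something with over 40 N, if the wrist force passes 120 N, or if a joint passes its speed limit or range.

ROBOT

A 6-joint arm with a two-finger parallel gripper is mounted at the origin on the work surface. World frame = base frame: x ahead of the robot, y to its left, z up, the work surface at z = 0. Lengths are in mm, angles in rad, forces in N, time in s.
With the tool pointing down it reaches from about 400 to 825 mm from the base axis. Payload 7 kg.
Tool frame: the origin (TCP) lies on the centre line of the jaws, within the pads' length; the fingertips stand 11 mm ahead of it and the grasp point (between the pads) lies 8 mm behind it (robot.tcp_to_tips is the z of the fingertips in the tool frame, in mm); z points along the fingers, x is the direction in which the jaws open and shut, and the axes are right-handed (so a half turn about z gives the same grasp; the last joint's range is limited). The gripper opens to 85 mm and grips with 20 to 120 N. Pads are 22 mm wide; open, the fingers measure 114 mm over their backs; the gripper's body (76 mm by 85 mm) begins 54 mm behind the grasp point. The pads swing forward as they close: fully open they stand 13 mm farther back than shut.
Start: joints at [1.574, 0.359, 0.012, 0, -1.224, -0.288], TCP at [189.661, 647.784, 242.302] pointing down, gripper open.
Joint ranges: [-3.07, 3.07], [-1.43, 2.12], [-1.02, 1.25], [-3.03, 1.67], [-3.05, -0], [-3.03, 3.03]. Speed limits (rad/s): [2.39, 2.39, 3.01, 3.14, 3.14, 3.14].

INTERFACE

Orientations are given as a rotation vector (axis times angle).
In Python, from station import robot gives the robot as it stands. Calls block until the motion is done:
- robot.move_to(position, orientation): joint-space move of the TCP to a pose.
- robot.servo_line(position, frame=None, rate=150): straight line of the TCP; frame=None keeps the orientation; rate is the mean speed in mm/s.
- robot.goto_joints(angles): joint-space move.
- robot.let_go() and robot.grasp(force=None): open the fingers fully, or close them until they stop; force is the grip in N (None keeps the last).
- robot.pause(seconds).
- robot.inverse_kinematics(position, orientation): joint angles nearest the present ones, or None.
- robot.capture(name): name is "scene" or "top" or "wrist"; returns the picture (480x640x3 uint8, red, green, blue); there is no depth.
- robot.get_calibration(name): a dict with "fx", "fy", "cx", "cy" (pixels), "k1" (the pictures are not rectified: a ray, as slopes to the right and down, at radius r is drawn at 1 + k1 r^2 times it, then the intrinsics apply), "xyz" and "attitude" of the camera in the world. Camera axes: x right, y down, z forward; pixel columns grow to the right and rows downward; lengths in mm; the calibration is good to about 2 mm. A picture is of the moment at which its call begins: read the wrist's pose just before it. get_calibration takes no time and is no camera call; for the wrist camera it gives the pose at the moment of the call.
A pose or a line that the arm cannot do raises robot.Unreachable and nothing moves.
- robot.close_job(): hands the job in, once; it reports no verdict.
Readings, each from a call of its own:
- robot.current_clock(): time.
- robot.current_qpos(): joint angles.
- robot.current_qd(): joint speeds.
- robot.current_tau(): joint torques, N m.
- robot.current_ee_pos(): TCP position.
- robot.current_orientation(): TCP orientation.
- robot.current_ft_force(): force on the tool from outside, world axes, zero at the start.
- robot.current_moment(): the same for the moment, N m.
- robot.current_grip_width(): opening from 0.0 (shut) to 1.0 (fully open).
Only numpy, scipy, OpenCV 4.12 (cv2) and the standard library are available. Lean on these libraries where they do the work, as an engineer would, in place of code of your own. Each camera call takes 0.05 s, during which the arm holds its last target. There are 200 camera calls.

## Working session

There is one attempt and no reset: what is moved stays moved. The work goes in short steps, each a Python script; the robot and the scene stay as the last script left them, time stands still between calls to the robot, and variables do not carry over. Pictures are saved under pics/ and viewed, about 8 in all and at most 12, crops included, and the job is handed in when it is done.

```bash
ls; mkdir -p pics; python3 - <<'E'
from station import robot
import cv2
for n in("scene","top"):
    print(n,robot.get_calibration(n)); cv2.imwrite(f"pics/{n}0.png",robot.capture(n)[:,:,::-1])
print(robot.current_clock(),robot.current_orientation(),robot.tcp_to_tips)
E
```

```text
pics
scene {'fx': 492.91880306122266, 'fy': 492.91880306122266, 'cx': 311.4720875476546, 'cy': 247.3254924672836, 'k1': -0.10737023169032449, 'xyz': array([1023.756648  ,  247.63013335,  791.74639254]), 'attitude': array([-1.32049033, -2.37661312,  0.77605746])}
top {'fx': 469.32700464818174, 'fy': 469.32700464818174, 'cx': 320.87623268929264, 'cy': 226.19876966816412, 'k1': 0.03805528977157943, 'xyz': array([ 334.50379376,  -12.12764439, 1050.34264358]), 'attitude': array([-2.13472734,  2.07934589, -0.23381631])}
0.1 [ 1.88295222e+00 -2.51342331e+00  1.62286412e-03] 11.0
```

View pics/top0.png

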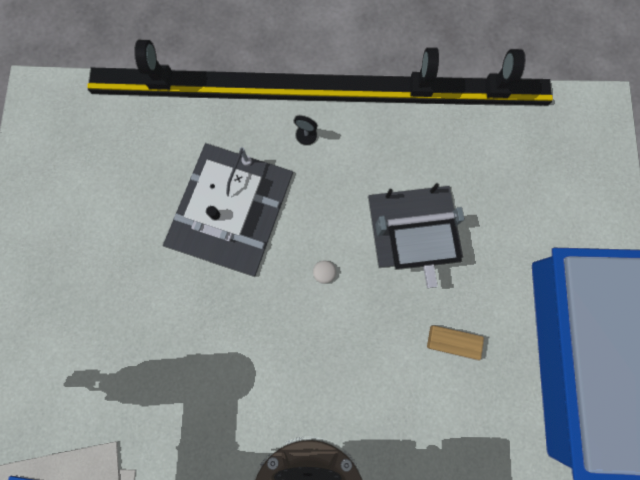

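View pics/scene0.png

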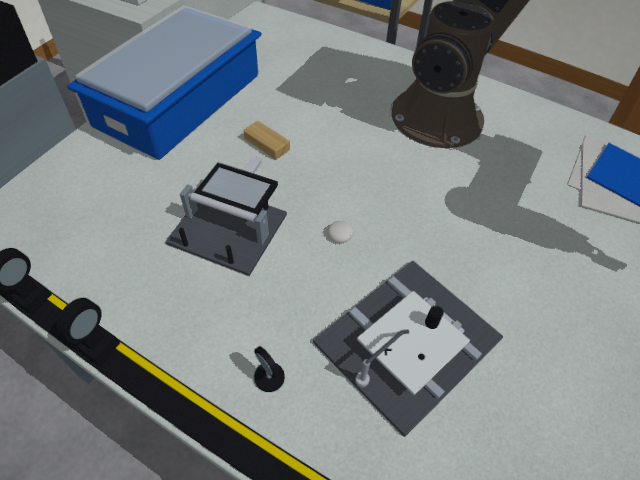

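Top view: stage on the left (base corners about (207,144), (294,170), (257,276), (164,244)), with dot (212,186), cross (238,178) and knob top (212,212). The flap stand is on the right, with its tab at (431,276). I'll get rough positions, then move in for wrist pictures.

```bash
cat > h.py <<'E'
import numpy as np, cv2
from scipy.spatial.transform import Rotation as R
from station import robot
def ray(c,uv):
    K=np.array([[c['fx'],0,c['cx']],[0,c['fy'],c['cy']],[0,0,1.]])
    p=cv2.undistortPoints(np.array(uv,float).reshape(-1,1,2),K,np.array([c['k1'],0,0,0.])).reshape(-1,2)
    d=R.from_rotvec(c['attitude']).apply(np.c_[p,np.ones(len(p))])
    return d
def cast(c,uv,z):
    d=ray(c,uv); o=c['xyz']; return o+d*((z-o[2])/d[:,2])[:,None]
def proj(c,P):
    K=np.array([[c['fx'],0,c['cx']],[0,c['fy'],c['cy']],[0,0,1.]])
    r=R.from_rotvec(c['attitude']).inv(); 
    return cv2.projectPoints(np.array(P,float).reshape(-1,1,3),r.as_rotvec(),-r.apply(c['xyz']),K,np.array([c['k1'],0,0,0.]))[0].reshape(-1,2)
def down(a): # tool down, jaw axis at world angle a
    return (R.from_euler('z',a)*R.from_euler('x',np.pi)).as_rotvec()
def shot(name,f):
    c=robot.get_calibration(name); im=robot.capture(name)[:,:,::-1].copy(); cv2.imwrite(f,im); return c,im
E
python3 - <<'E'
from h import *
c=robot.get_calibration("top"); s=robot.get_calibration("scene")
np.set_printoptions(precision=1,suppress=True)
print("base",cast(c,[(207,144),(294,170),(257,276),(164,244)],10)[:,:2])
print("dot cross",cast(c,[(212,186),(238,178)],46)[:,:2],cast(s,[(421,356),(387,351)],46)[:,:2])
print("knob",cast(c,[(212,212)],86)[:,:2],cast(s,[(437,310)],86)[:,:2])
print("tab end, hinge posts",cast(c,[(431,287),(431,267)],76)[:,:2],cast(c,[(382,224),(460,214)],84)[:,:2])
print("stand",cast(c,[(369,195),(450,186),(379,268)],10)[:,:2])
print("lens,peb,er",cast(c,[(308,138),(324,272),(457,343)],10)[:,:2])
w=robot.get_calibration("wrist");t=R.from_rotvec(robot.current_orientation())
print("wrist in tool",t.inv().apply(w['xyz']-robot.current_ee_pos()),(t.inv()*R.from_rotvec(w['attitude'])).as_rotvec(),w)
print(t.as_matrix())
E
```

```text
base [[756.1 260.8]
 [697.8  54.1]
 [448.7 126.6]
 [515.2 338. ]]
dot cross [[642.5 232.7]
 [662.8 176.3]] [[643.8 232.1]
 [665.  180.2]]
knob [[573.  218.7]] [[575.5 221.6]]
tab end, hinge posts [[ 428.3 -242.5]
 [ 469.8 -243.6]] [[ 557.2 -140.8]
 [ 583.3 -305.8]]
stand [[ 642.  -120.9]
 [ 668.5 -307.7]
 [ 473.6 -143.7]]
lens,peb,er [[ 778.2   24. ]
 [ 461.4  -21.5]
 [ 316.8 -310.2]]
wrist in tool [   0.4  -83.7 -132. ] [-0.3 -0.   0. ] {'fx': 366.5588296345767, 'fy': 366.5588296345767, 'cx': 318.2618363604706, 'cy': 236.91751235136368, 'k1': -0.0494732047889125, 'xyz': array([269.8, 623.7, 373.5]), 'attitude': array([ 1.7, -2.3, -0.4])}
[[-0.3 -1.  -0. ]
 [-1.   0.3 -0. ]
 [ 0.  -0.  -1. ]]
```

```bash
python3 - <<'E'
from h import *
yaw=-.29
robot.move_to([574,220,190],down(yaw-np.pi/2))
c,im=shot("wrist","pics/w1.png"); np.save("c1.npy",c,allow_pickle=True)
print(robot.current_clock(),robot.current_qpos(),c['xyz'],robot.current_ft_force())
E
```

```text
2.225 [ 6.84797027e-01  2.98337920e-01 -1.99697009e-01 -3.27863015e-05
 -1.07256250e+00  5.97280546e-01] [653.90332576 196.69154473 322.11451906] [ 0.12578134 -0.23193588 -0.18866328]
```

View pics/w1.png

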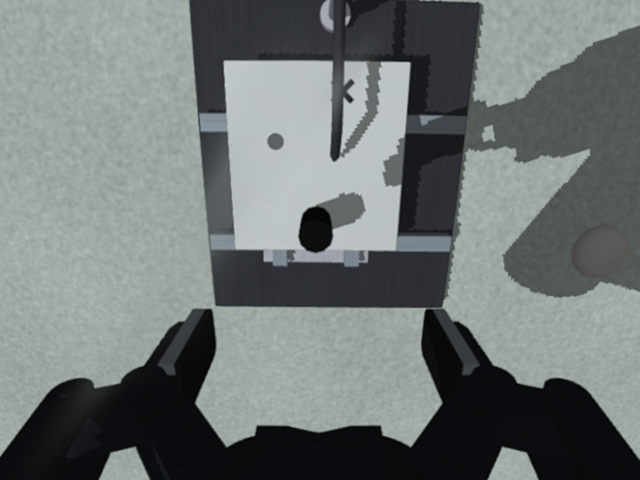

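Wrist view: tip (335,159), dot (276,142), cross (347,92), knob top about (316,236). The plate spans (224,61), (410,63), (397,250), (231,247).

```bash
python3 - <<'E'
from h import *
np.set_printoptions(precision=2,suppress=True)
c=np.load("c1.npy",allow_pickle=True).item(); im=cv2.imread("pics/w1.png"); g=im.min(2)
def cen(u,v,r,t):
    p=g[v-r:v+r,u-r:u+r]; m=cv2.moments((p<t).astype(np.uint8),True); return u-r+m['m10']/m['m00'],v-r+m['m01']/m['m00'],m['m00']
d=cen(276,142,14,150); k=cen(348,92,9,90)
print(d,k, g[150:170,328:344:1])
q=cv2.inRange(im[:,:,::-1],(140,135,130),(255,255,255))
# plate side edges: rows sampled
L=[];Rr=[];T=[]
for v in list(range(70,105,3))+list(range(145,230,5)):
    row=g[v].astype(int)
    L.append((200+np.argmax(row[200:300]>170),v)) 
for v in range(70,105,3):
    row=g[v].astype(int)
    Rr.append((420-np.argmax(row[420:380:-1]>170),v))
for n,e in(("L",L),("R",Rr)):
    P=cast(c,e,46)[:,:2]; l=cv2.fitLine(P.astype(np.float32),cv2.DIST_HUBER,0,.01,.01).ravel(); print(n,np.arctan(l[1]/l[0]))
D,C=cast(c,[d[:2],k[:2]],46)[:,:2]; tip=cast(c,[(335,159)],53.5)[0,:2]; kn=cast(c,[(316,236)],86)[0,:2]
v=C-D; yaw=np.arctan2(v[1],v[0])-np.arctan2(-48,35)
print(D,C,tip,kn,np.linalg.norm(v),yaw)
Rz=R.from_euler('z',yaw).as_matrix()[:2,:2]
print("knob from D,C",D-Rz@[60,30],C-Rz@[95,-18],"moves",(tip-D)@Rz,(tip-C)@Rz)
E
```

```text
(275.1283185840708, 141.1283185840708, 226.0) (344.3370786516854, 91.41573033707866, 178.0) [[190 170 106  49  39  44  43  40  36  31  25  51 129 185 169 114]
 [190 169 101  47  40  43  42  39  37  30  26  54 129 185 168 116]
 [192 166  92  42  38  43  42  38  38  32  25  56 118 159 147 109]
 [191 165  90  42  41  43  41  38  34  29  29  62 101 115 110 101]
 [191 164  92  40  42  43  41  39  33  28  33  71 107 102  97 103]
 [190 166  99  43  37  42  41  38  33  25  34  87 126 113  96 102]
 [192 171 110  55  38  42  41  38  33  25  45 109 154 139 110 108]
 [192 179 140  86  47  39  39  36  30  35  79 143 182 176 153 148]
 [191 190 177 132  62  35  36  32  38  73 127 172 192 190 186 184]
 [190 193 190 159  79  31  28  35  68 127 171 188 192 191 191 192]
 [190 190 192 170 110  60  47  67 118 169 189 192 192 191 190 189]
 [189 189 192 184 159 129 118 137 163 187 191 191 190 190 189 191]
 [189 189 190 190 188 181 175 184 190 191 190 190 189 189 189 190]
 [190 189 189 190 191 191 190 191 193 191 190 190 190 190 190 190]
 [189 190 188 190 189 190 189 190 190 190 190 188 189 189 190 190]
 [189 191 190 191 191 189 190 189 190 190 189 189 188 190 190 189]
 [191 189 189 189 190 190 191 190 188 190 188 189 189 188 188 189]
 [189 188 189 189 188 190 189 190 189 189 189 189 191 188 189 190]
 [189 188 188 189 189 189 188 189 188 189 188 188 189 188 190 188]
 [188 190 189 188 189 189 188 189 189 188 189 189 188 188 189 189]]
L -0.2972975
R -0.2946924
[643.6  232.96] [662.19 175.19] [619.5  194.48] [577.57 221.19] 60.682089342106806 -0.31867375074816984
knob from D,C [577.22 223.27] [577.61 222.05] moves [-10.83 -44.09] [-46.58   4.94]
```

```bash
python3 - <<'E'
from h import *
np.set_printoptions(precision=2,suppress=True)
yaw=-.296; o=down(yaw-np.pi/2)
robot.move_to([577.5,221.7,100],o)
robot.servo_line([577.5,221.7,66],rate=60)
robot.grasp(40); robot.pause(.2)
print(robot.current_ee_pos(),robot.current_grip_width(),robot.current_ft_force())
Rz=R.from_euler('z',yaw).as_matrix()[:2,:2]
d=Rz@[-10.8,-44.1]
robot.servo_line([577.5+d[0],221.7+d[1],66],rate=40); robot.pause(.3)
print(robot.current_ee_pos(),robot.current_ft_force(),robot.current_clock())
c,im=shot("wrist","pics/w2.png"); np.save("c2.npy",c,allow_pickle=True)
E
```

```text
[577.64 221.8   66.29] 0.25571400554351525 [-0.26  0.29  4.91]
[554.05 182.09  66.24] [ 0.94 -0.84  6.76] 5.7667
```

View pics/w2.png

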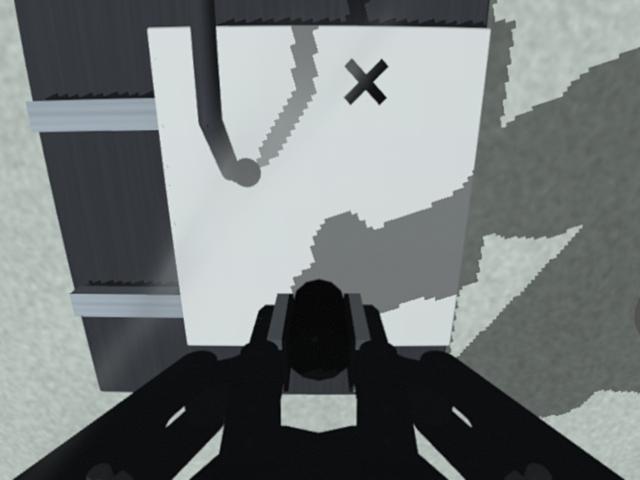

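The dot (246,172) is almost under the tip (about (236,175)). I'll magnify that spot.

```bash
python3 -c "
import cv2
i=cv2.imread('pics/w2.png')[140:200,200:280];cv2.imwrite('pics/w2c.png',cv2.convertScaleAbs(cv2.resize(i,None,fx=10,fy=10,interpolation=2),alpha=1.6))"
```

```text
(no output)
```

View pics/w2c.png

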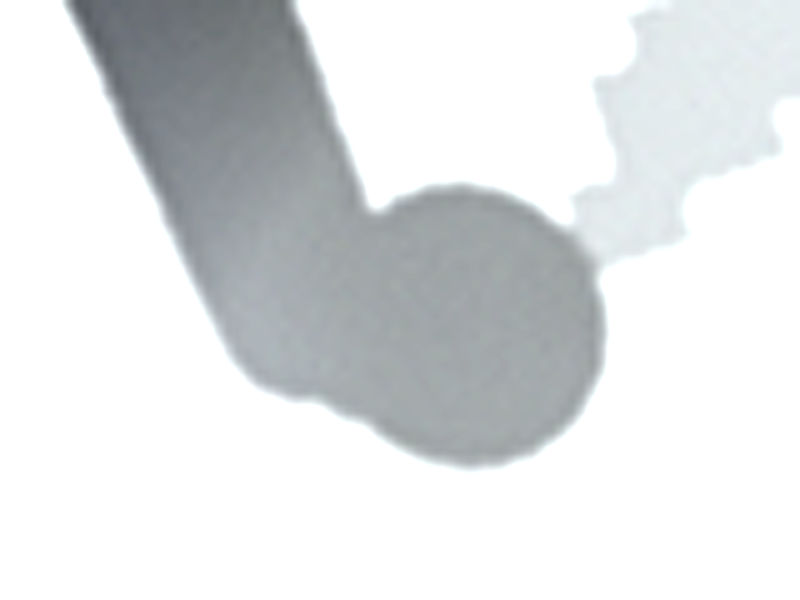

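```bash
python3 - <<'E'
from h import *
np.set_printoptions(precision=2,suppress=True)
c=np.load("c2.npy",allow_pickle=True).item()
yaw=-.296;Rz=R.from_euler('z',yaw).as_matrix()[:2,:2]
D,C=cast(c,[(246.8,172.5),(366,82)],46)[:,:2]
print(c['xyz'],D,C,(C-D)@Rz)
for uv in((230.3,172.3),(236,176)):
  for z in(53.5,56): t=cast(c,[uv],z)[0,:2]; print(uv,z,t,"err stage",(t-D)@Rz)
c1=np.load("c1.npy",allow_pickle=True).item()
print("tip from w1",cast(c1,[(334.3,157)],53.5)[0,:2],cast(c1,[(334.3,156)],56)[0,:2], "cross",cast(c1,[(347.5,92)],46)[0,:2])
E
```

```text
[633.99 157.37 198.24] [619.86 192.74] [639.31 136.44] [ 35.02 -48.18]
(230.3, 172.3) 53.5 [622.57 197.22] err stage [1.28 5.08]
(230.3, 172.3) 56 [622.77 196.53] err stage [1.67 4.48]
(236, 176) 53.5 [620.53 195.59] err stage [-0.19  2.92]
(236, 176) 56 [620.76 194.93] err stage [0.22 2.35]
tip from w1 [621.02 194.57] [622.01 194.4 ] cross [661.18 173.15]
```

```bash
python3 - <<'E'
from h import *
yaw=-.296;Rz=R.from_euler('z',yaw).as_matrix()[:2,:2]
p=robot.current_ee_pos(); d=Rz@[-16,0]
robot.servo_line([p[0]+d[0],p[1]+d[1],66],rate=40); robot.pause(.2)
c,im=shot("wrist","pics/w3.png"); np.save("c3.npy",c,allow_pickle=True)
t=proj(c,[[621,195,53.5]])[0];print(t,robot.current_ee_pos(),robot.current_clock())
u,v=int(t[0])-40,int(t[1])-30; print(u,v)
i=im[v:v+60,u:u+80]
cv2.imwrite('pics/w3c.png',cv2.convertScaleAbs(cv2.resize(i,None,fx=10,fy=10,interpolation=2),alpha=1.3))
E
```

```text
[232.71450089 131.43457796] [538.17716159 186.43219114  66.21184428] 6.6167
192 101
```

View pics/w3c.png

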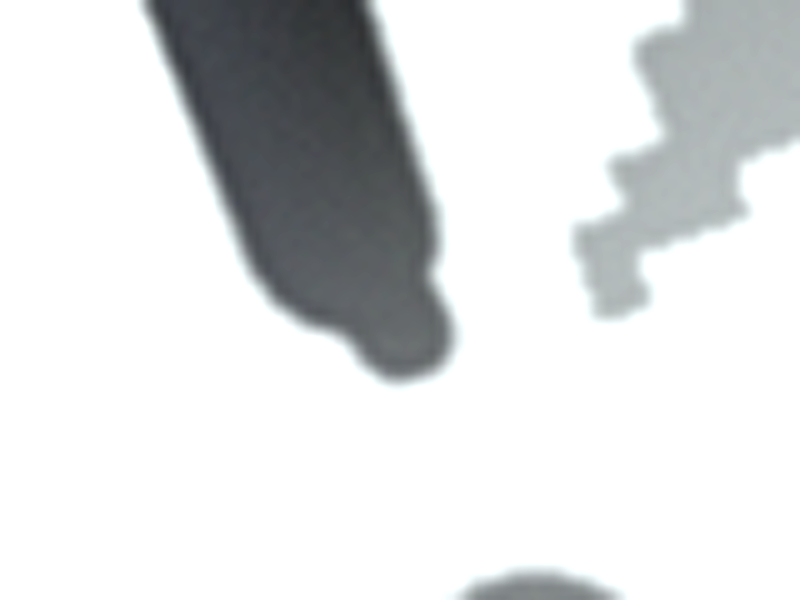

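The thin nib ends at about (232.6,134.6). That settles the tip.

```bash
python3 - <<'E'
from h import *
np.set_printoptions(precision=2,suppress=True)
yaw=-.296;Rz=R.from_euler('z',yaw).as_matrix()[:2,:2]
c3=np.load("c3.npy",allow_pickle=True).item();c2=np.load("c2.npy",allow_pickle=True).item()
t=np.mean([cast(c3,[(232.6,134.6)],z)[0,:2] for z in(53.5,55)],0)
D2=cast(c2,[(246.8,172.5)],46)[0,:2]; p2=np.array([554.05,182.09])
tgt=p2+(t-D2); print("tip",t,"corr",(t-D2)@Rz,tgt)
robot.servo_line([*tgt,66],rate=40)
for k in range(2):
    robot.pause(.3); e=robot.current_ee_pos(); print(e)
    if k==0: robot.servo_line([*(tgt+(tgt-e[:2])),66],rate=10)
robot.pause(1.0)
c,im=shot("wrist","pics/w4.png"); np.save("c4.npy",c,allow_pickle=True)
# dot via ellipse-free check: Hough circle
q=proj(c,[[*t,46]])[0]; g=cv2.cvtColor(im,cv2.COLOR_BGR2GRAY)
u,v=int(q[0])-40,int(q[1])-30
h=cv2.HoughCircles(g[v:v+60,u:u+80],cv2.HOUGH_GRADIENT,1,40,param1=80,param2=8,minRadius=11,maxRadius=17)
print(q,h+[u,v,0],robot.current_ft_force(),robot.current_clock())
x=cast(c,h[0,:1,:2]+[u,v],46)[0,:2]; print("dot",x,"err stage",(t-x)@Rz)
cv2.imwrite('pics/w4c.png',cv2.convertScaleAbs(cv2.resize(im[v:v+60,u:u+80],None,fx=10,fy=10,interpolation=2),alpha=1.3))
E
```

```text
tip [619.9  195.29] corr [-0.71  2.45] [554.09 184.64]
[553.68 183.68  66.22]
[553.98 184.63  66.22]
[246.6 172.2] [[[246.5 171.5  15.1]]] [ 1.26 -1.37  7.67] 9.0583
dot [620.19 195.23] err stage [-0.29 -0.03]
```

View pics/w4c.png

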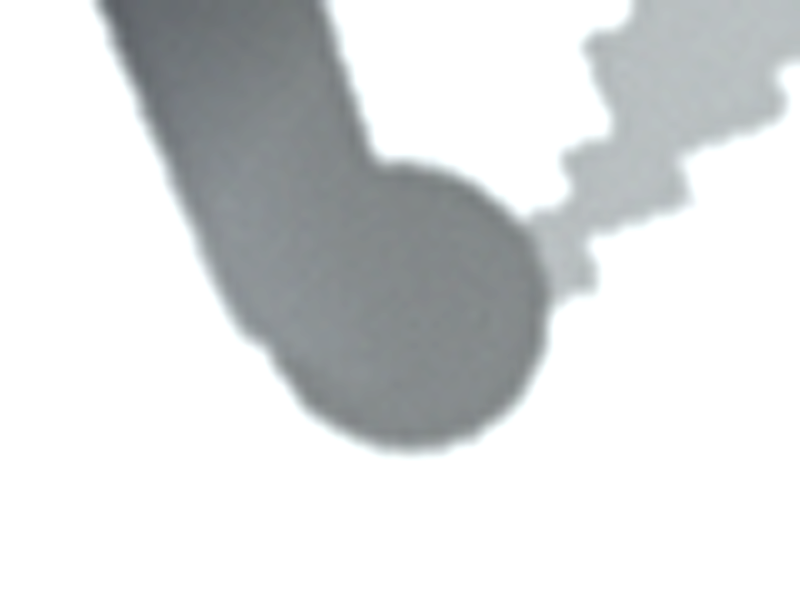

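```bash
python3 - <<'E'
from h import *
np.set_printoptions(precision=2,suppress=True)
yaw=-.296;Rz=R.from_euler('z',yaw).as_matrix()[:2,:2]
t=np.array([619.9,195.29])
tgt=np.array([554.0,184.63])+Rz@[-35,48]+[-.1,0.]
robot.servo_line([*tgt,66],rate=50); robot.pause(.3); e=robot.current_ee_pos()
robot.servo_line([*(tgt+(tgt-e[:2])),66],rate=10); robot.pause(.5)
print(tgt,robot.current_ee_pos(),robot.current_ft_force())
robot.let_go(); robot.pause(.2)
p=robot.current_ee_pos()
robot.servo_line([p[0],p[1],180],rate=150)
c,im=shot("wrist","pics/w5.png"); np.save("c5.npy",c,allow_pickle=True)
q=proj(c,[[*t,46],[*t,53.5]]);print(q,robot.current_clock(),p)
u,v=int(q[0][0])-40,int(q[0][1])-30; print(u,v)
cv2.imwrite('pics/w5c.png',cv2.convertScaleAbs(cv2.resize(im[v:v+60,u:u+80],None,fx=10,fy=10,interpolation=2),alpha=1.3))
E
```

```text
[534.42 240.75] [534.19 240.57  66.2 ] [-0.91 -0.1   9.74]
[[345.59  94.14]
 [346.41  93.63]] 13.225 [534.93 241.57  66.02]
305 64
```

View pics/w5c.png

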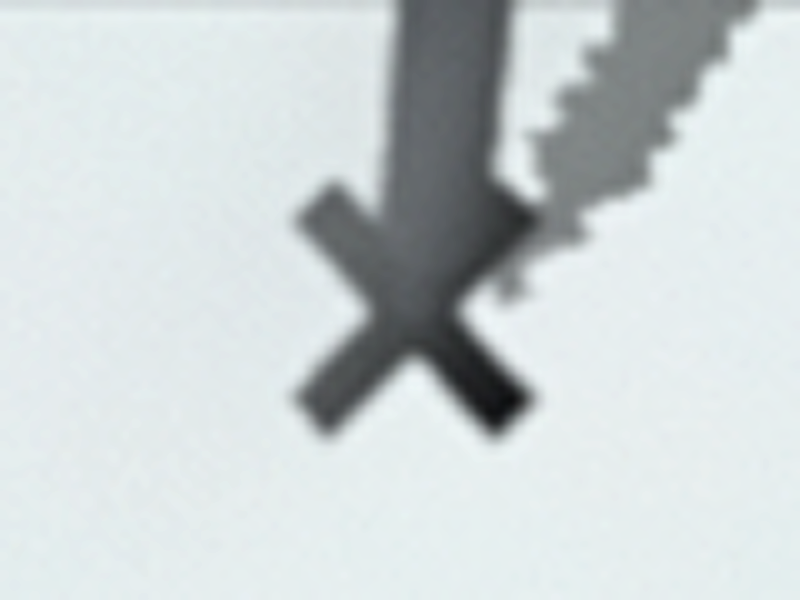

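Cross centre (346.7,95) lies within 1 mm of the tip's predicted point (345.6,94.1), and the knob is released. Next is the flap.

```bash
python3 - <<'E'
from h import *
np.set_printoptions(precision=2,suppress=True)
robot.move_to([438,-242,210],down(.145-np.pi/2))
c,im=shot("wrist","pics/f1.png"); np.save("f1.npy",c,allow_pickle=True)
print(robot.current_qpos(),robot.current_clock(),c['xyz'])
h=np.array([570,-223.]);a=.145;x=np.array([np.cos(a),np.sin(a)]);
print(proj(c,[[*(h-134*x),76],[*(h-146*x),76],[*h,70]]))
E
```

```text
[-0.11  0.1  -0.41 -0.   -1.06  1.83] 15.075 [ 521.06 -229.89  341.88]
[[318.74 228.92]
 [318.73 243.74]
 [318.76  35.23]]
```

View pics/f1.png

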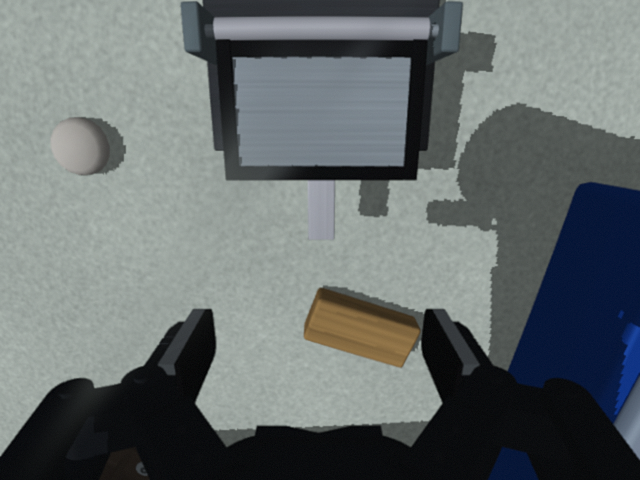

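```bash
python3 - <<'E'
from h import *
np.set_printoptions(precision=2,suppress=True)
c=np.load("f1.npy",allow_pickle=True).item(); im=cv2.imread("pics/f1.png"); g=cv2.cvtColor(im,cv2.COLOR_BGR2GRAY)
print(g[210,300:345]); print(g[228:250,321]); print(g[170:190,[240,280,360,400]].T); print(g[10:50,321])
P=cast(c,[(227,180),(416,180),(321.5,240),(321.5,180)],76)[:,:2]; print(P)
e=P[0]-P[1]; print("yaw",np.arctan2(e[1],e[0])-np.pi/2)
H=cast(c,[(214,28),(430,27)],78)[:,:2]; e=H[0]-H[1]; print(H,np.arctan2(e[1],e[0])-np.pi/2, H.mean(0))
E
```

```text
[162 167 168 168 166 162 160 159 163 163 163 160 160 159 159 158 158 157
 155 155 155 157 157 157 158 157 154 152 153 153 156 153 154 141 130 159
 166 163 165 165 167 167 168 167 164]
[155 153 153 152 153 153 153 153 153 152 152 150 154 162 162 164 161 155
 154 154 156 160]
[[ 69  71  69  70  70  73  70  70  68  76 109 143 149 150 150 150 152 152
  156 155]
 [ 52  51  49  50  48  48  45  43  38  56 115 153 159 158 159 161 164 166
  165 164]
 [ 15  14  15  14  11  13  14  10   7  36 100 137 142 138 120 100  96  99
   99  93]
 [ 15  14  12  13  11  16  12  12   7  36 106 158 164 159 160 161 158 156
  155 155]]
[ 51  52  52  50  48  56  88 122 132 140 145 150 152 156 160 163 161 163
 161 155 151 150 145 141 137 133 128 122 113  80  39  22  24  26  26  27
  29  29  29  31]
[[ 464.87 -170.57]
 [ 484.83 -307.31]
 [ 428.87 -245.76]
 [ 474.71 -238.94]]
yaw 0.14496536144740158
[[ 563.52 -155.32]
 [ 584.37 -293.73]] 0.14949673003775543 [ 573.94 -224.53]
```

```bash
cat > arc.py <<'E'
from h import *
np.set_printoptions(precision=2,suppress=True)
H=np.array([573.4,-224.5]);A=.147;X=np.array([np.cos(A),np.sin(A)])
def tcp(th): return [*(H-134*np.cos(th)*X),70+134*np.sin(th)-8]
E
python3 - <<'E'
from arc import *
o=down(A-np.pi/2); p=tcp(0)
robot.move_to([p[0],p[1],110],o); robot.servo_line(p,rate=60)
print(robot.current_ee_pos(),robot.current_ft_force())
robot.grasp(30); robot.pause(.2)
print(robot.current_grip_width(),robot.current_ee_pos(),robot.current_ft_force(),robot.current_clock())
for t in np.radians([5,10,15,20,25]):
    robot.servo_line(tcp(t),rate=60); print(np.array(tcp(t)),robot.current_ee_pos(),robot.current_ft_force(),robot.current_grip_width())
print(robot.current_clock())
shot("scene","pics/s2.png"); shot("wrist","pics/f2.png")
a=cv2.imread("pics/s2.png")[100:340,120:540];b=cv2.imread("pics/f2.png")
cv2.imwrite("pics/m2.png",np.vstack([cv2.resize(a,(525,300)),cv2.resize(b[:,60:],(525,300))]))
E
```

```text
[ 441.06 -244.2    62.15] [ 0.44  0.34 -0.  ]
0.22583847753837907 [ 440.76 -243.43   62.22] [-1.19  6.51  5.35] 17.3167
[ 441.35 -244.05   73.68] [ 441.22 -243.37   74.01] [ 0.52  6.02 -2.49] 0.22985125206006904
[ 442.86 -243.83   85.27] [ 442.7  -243.14   85.77] [ 1.65  6.18 -3.44] 0.22264389546504107
[ 445.36 -243.46   96.68] [ 445.16 -242.8    97.46] [ 0.68  5.82 -2.73] 0.2319374165679204
[ 448.84 -242.94  107.83] [ 448.61 -242.28  108.78] [ 0.64  6.86 -2.7 ] 0.22626940532861772
[ 453.26 -242.29  118.63] [ 453.07 -241.63  119.74] [ 0.3   7.91 -3.27] 0.22497736736548465
19.025
```

View pics/m2.png

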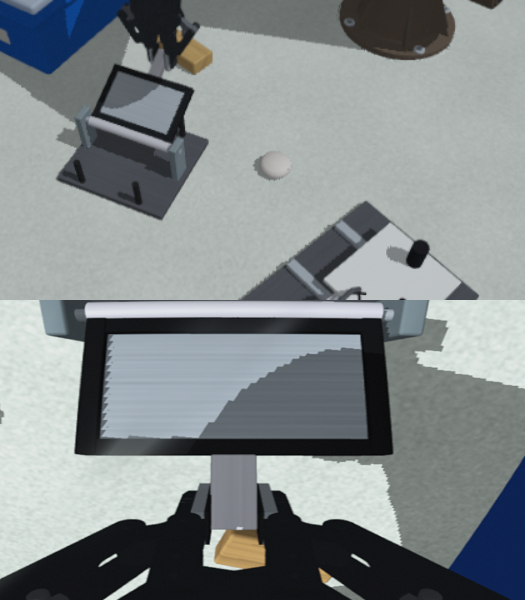

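The tab is held centrally and the flap follows at about 25°. I'll continue the arc, shifted 0.7 mm to relieve the side force.

```bash
sed -i 's/573.4,-224.5/573.3,-223.8/' arc.py; python3 - <<'E'
from arc import *
for t in range(30,91,6):
    t=np.radians(t); robot.servo_line(tcp(t),rate=60); print(np.array(tcp(t)),robot.current_ee_pos(),robot.current_ft_force(),robot.current_grip_width())
robot.pause(.5)
print(robot.current_ee_pos(),robot.current_ft_force(),robot.current_clock())
cs,a=shot("scene","pics/s3.png"); c,b=shot("wrist","pics/f3.png"); np.save("f3.npy",c,allow_pickle=True); ct,d=shot("top","pics/t3.png")
cv2.imwrite("pics/m3.png",np.hstack([cv2.resize(a[80:320,130:330],(400,480)),cv2.resize(b[:,80:560],(400,480))]))
print(proj(cs,[[*(H+s*50*np.array([-X[1],X[0]])),z] for z in(70,170) for s in(1,-1)]),proj(ct,[[*H,170],[*H,216]]))
E
```

```text
[ 458.5 -240.8  129. ] [ 458.54 -240.76  130.24] [-3.54  4.42  0.05] 0.2304274312498998
[ 466.06 -239.68  140.76] [ 466.1  -239.65  141.62] [-3.77  3.53  0.85] 0.22520580106133023
[ 474.79 -238.39  151.66] [ 475.49 -238.29  152.87] [-4.65  4.67  1.85] 0.22686849543525453
[ 484.6  -236.93  161.58] [ 485.9  -236.77  162.97] [-3.88  4.64  2.29] 0.2239160040960152
[ 495.39 -235.34  170.41] [ 497.03 -235.13  171.78] [-3.53  5.37  1.38] 0.2238740683310087
[ 507.02 -233.61  178.05] [ 508.71 -233.4   179.22] [-1.66  4.11  1.11] 0.2219662750358394
[ 519.39 -231.78  184.42] [ 520.77 -231.65  185.25] [-1.89  3.54  1.33] 0.2283486935652262
[ 532.34 -229.87  189.44] [ 533.12 -229.8   189.88] [-1.75  4.04  0.94] 0.22712438908425941
[ 545.74 -227.88  193.07] [ 546.16 -227.88  193.26] [-3.01  3.92  2.44] 0.22545481169314938
[ 559.44 -225.85  195.27] [ 559.76 -225.88  195.39] [-1.12  2.53  2.51] 0.22976469010377223
[ 573.3 -223.8  196. ] [ 573.55 -223.84  196.09] [-2.4   2.85  2.58] 0.229202868375529
[ 573.38 -223.85  196.08] [-1.52  1.62  2.43] 23.8
[[246.06 214.41]
 [201.28 198.93]
 [240.66 177.58]
 [192.19 161.92]] [[430.78 207.2 ]
 [436.64 200.79]]
```

View pics/m3.png

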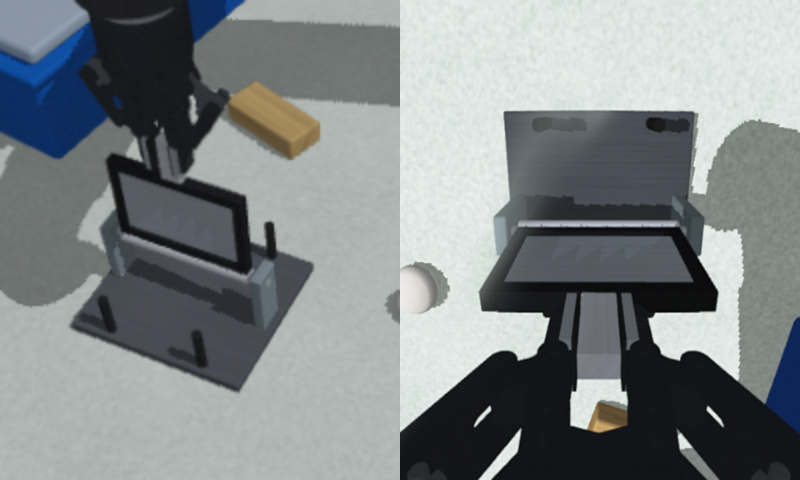

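```bash
python3 - <<'E'
from arc import *
c=np.load("f3.npy",allow_pickle=True).item()
b=cv2.imread("pics/f3.png"); g=cv2.cvtColor(b,cv2.COLOR_BGR2GRAY)
print(g[270:320,[200,220]].T)
for v in(287,310):
    P=cast(c,[(200,v),(440,v)],170)[:,:2]; print(v,(P-H)@X)
P=cast(c,[(318,379)],216)[:,:2]; print("tab end rear edge",(P-H)@X)
# cross re-check from top, start vs now
t=cv2.imread("pics/t3.png"); 
print(proj(robot.get_calibration("top"),[[619.9,195.29,46]]),robot.current_clock(),robot.current_qd())
# bystanders: compare with first image
d=cv2.absdiff(t,cv2.imread("pics/top0.png")).max(2)
for n,(u,v) in dict(lens=(306,130),peb=(324,272),er=(457,343)).items(): print(n,(d[v-16:v+16,u-18:u+18]>60).sum())
E
```

```text
[[ 72  71  66  66  64  62  62  58  59  56  55  54  52  51  50  48  46  48
   46  44  44  45  47  47  46  45  43  45  43  43  43  41  41  41  41  39
   38  38  37  35  33  52 140 220 230 226 223 222 222 223]
 [ 94  94  95  95  93  95  97  95  92  95  92  69  37  26  27  26  27  25
   25  25  23  28  29  32  32  30  31  29  30  29  28  27  29  27  28  30
   24  27  26  24  21  24 113 221 231 226 229 231 230 228]]
287 [4.01 3.94]
310 [-8.59 -8.67]
tab end rear edge [-11.25]
[[228.19 196.24]] 23.95 [ 0. -0. -0.  0. -0.  0.]
lens 784
peb 993
er 39
```

The frame reads about 1.3° short of upright, so I'll add a small correction. Then I'll take the last look, because the bystander difference counts are high, possibly from the arm or its shadow.

```bash
python3 - <<'E'
from arc import *
p=robot.current_ee_pos(); robot.servo_line([*(np.array(tcp(np.pi/2)[:2])+1.7*X),196],rate=15); robot.pause(.5)
print(robot.current_ee_pos(),robot.current_ft_force(),robot.current_grip_width(),robot.current_clock())
c,t=shot("top","pics/t4.png"); cs,s=shot("scene","pics/s4.png"); t0=cv2.imread("pics/top0.png"); s0=cv2.imread("pics/scene0.png")
a=np.hstack([cv2.resize(i[100:380,150:510],(400,311)) for i in(t0,t)])
b=np.hstack([cv2.resize(i[220:430,230:510],(380,285)) for i in(s0,s)])
cv2.imwrite("pics/m4.png",np.vstack([a,cv2.copyMakeBorder(b,0,0,0,40,0)]))
print(proj(cs,[[619.9,195.29,46],[619.9,195.29,53.5]]))
E
```

```text
[ 574.8  -223.63  196.09] [-3.09  1.38  4.82] 0.22412848611387043 24.7167
[[407.04 334.2 ]
 [407.8  332.17]]
```

View pics/m4.png

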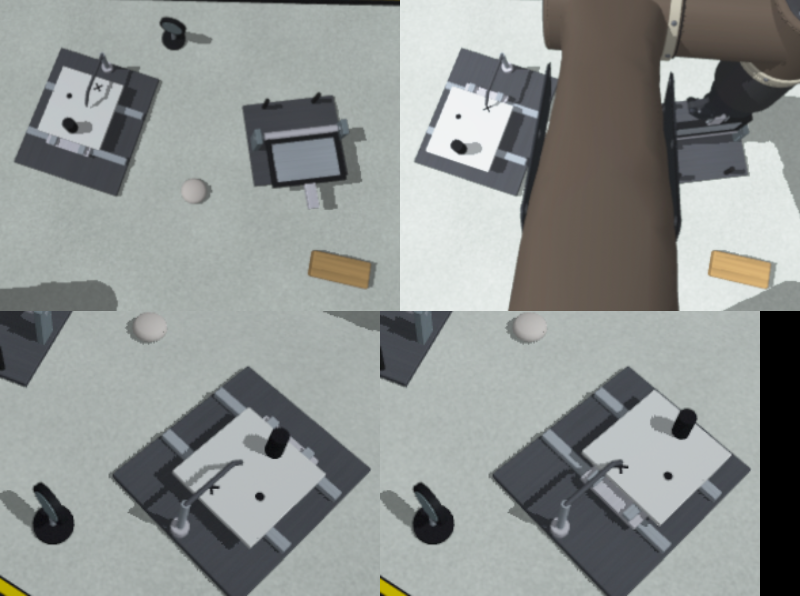

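The arm only hides the lens and pebble in the top view. In the scene view both are unmoved, and the cross sits under the tip. I'm handing in.

```bash
python3 - <<'E'
from station import robot
robot.close_job(); print(robot.current_clock())
E
```

```text
the job is handed in; nothing more can be done
the job is handed in; nothing more can be done
```

I slid the carrier by its knob until the dot was under the tip and held it there for over 1 s. I then brought the cross under the tip, released the knob, and swung the flap up by its tab to upright. I handed the job in about 25 s into the 61 s limit, still gripping the tab; no verdict was reported.

- **Dot:** it measured 0.3 mm from the tip. The first try was about 2.5 mm off; I corrected it after a close look at the pointer's thin nib.
- **Cross:** after release it was within about 1 mm of the tip, and the last scene picture still showed it there.
- **Flap:** measured about 1.3° short of upright at the frame and about 2° at the tab end. I then moved it 1.5 mm further, roughly 0.6°, and did not measure the angle again. The calibration is good to only about 2 mm, so the angle is sure to roughly 1–2°, inside the 5° allowed.
- **Grip:** the finger opening stayed constant, wrist force was under 6 N, and the arm was still.
- **Lens, pebble and eraser:** the check against the first top picture failed for the lens and pebble because the arm hid them. The last pictures showed all three unmoved: the lens and pebble in the scene view, the eraser in the top view.

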